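# Load the broken bar in the spring holder and lock its bayonet cover

## Task

Load the broken square steel bar for the microscope: set its blue carrier down flat in the cup of the specimen holder, broken face up. Then put the black bayonet cover over it with its lugs in the gaps, push it down against the spring, turn it a quarter turn clockwise as far as it goes, and let it rise so that it seats, level and locked, in the notches. Leave the brass specimen, the jar and the tweezers where they are.

Things in the scene. Friction and masses are not known exactly. Their poses are not given: they have to be found in the camera images.
- holder: Specimen holder, screwed to the bench, does not move: pale 160 mm square plate, 12 mm thick, with a dark grey round cup on it, 128 mm outside diameter, rim at 56 mm. Origin: centre of the plate's underside, on the cup's axis; z up; x through the two notches, y through the two gaps of the bright bayonet ring round the cup's mouth.
- cup_mouth (a point): Centre of the cup's mouth, on its axis, at the height of the ring's top (56 mm above the holder's origin). The bore is 91 mm across; in it a round steel spring table, 89 mm across, its top at 44 mm above the holder's origin when not pressed. The bright bayonet ring round the mouth is 91 mm inside, 117 mm outside diameter.
- gap (a point): Middle of one of the two open gaps of the ring, 52 mm from the axis on the holder's +y, at the ring's top; the other is on -y. Each is 52 degrees wide, white dot on the cup's rim: a lug enters here. Clockwise of it (seen from above) is a lip, its underside 44 mm above the holder's origin; the lug must pass under it. Counter-clockwise the ring is solid.
- notch (a point): On the ring's top over one of the two notches, 52 mm from the axis on the holder's +x (red dot); the other is on -x. The notch is a pocket under the ring, 40 mm wide, beyond the lip, a quarter turn clockwise of a gap; its ceiling is 48 mm above the holder's origin. A solid stop at its far end ends the turn.
- spring_table (a joint): How far the spring table is pressed down, m: 0 at the top (carrier and cover together do not sink it by their weight), 0.020 at the bottom stop. The spring pushes up with 8 N at the top and 0.4 N more for each mm. The lugs clear the lips beyond 0.014; with the cover seated in the notches it reads about 0.010.
- cover: Black bayonet cover, 0.24 kg, 50 mm tall, lying flange down. Origin: centre of its underside; z up; x through its two lugs. A 45 mm viewing hole runs through it; the bar stands in it. Origin above the holder's origin: 52 mm when resting on the carrier with the lugs in the gaps; below 38 mm (32 at the bottom stop) to pass the lips; 42 mm when seated in the notches. A half turn makes no difference.
- cover_grip (a point): On the cover's axis, 40 mm above its underside, inside its octagonal grip. The grip runs from 22 to 50 mm above the underside and is 56 mm across its flats; flats face the cover's +x and every 45 degrees from it. Below 22 mm is a round shoulder, 77 mm across, then the flange, 83 mm across and 6 mm thick.
- cover_lug (a point): Top of one of the cover's two bright lugs (red dot), 47.5 mm from the axis on the cover's +x; the other is on -x. Each lug is 30 mm wide and 6 mm thick, level with the flange, and reaches 53 mm from the axis.
- carrier: Carrier to load, 0.22 kg: blue disc, 84 mm across, 8 mm thick, with a broken square steel bar upright on its centre: 24 mm along the carrier's x, 18 mm along its y, smooth sides up to 34 mm, rough broken face on top, to about 38 mm. Origin: centre of the disc's underside; z up. Any yaw will do in the cup. Origin above the holder's: 44 mm on the unpressed table, 34 mm under the seated cover.
- other_carrier: Bystander: same blue disc, 84 mm across and 8 mm thick, with a round brass bar, 20 mm diameter, up to 32 mm. Origin: centre of the disc's underside.
- jar: Bystander: closed amber glass jar with a white cap, 60 mm diameter, 55 mm tall, standing. Origin: centre of its underside.
- tweezers: Bystander: steel tweezers lying on the bench, 138 mm long, 8 mm high. Origin: about the middle of their length, on the bench; x along them.

How it is judged:
By the outcome, as a careful person would: the job done as asked, in the order asked, and still so for the second after the job is handed in, with the robot touching nothing.
It also fails if it takes over 61 s, if anything falls off the work surface, if the arm or the gripper's body presses on something with over 40 N, if the wrist force passes 120 N, or if a joint passes its speed limit or range.

## Robot

A 6-joint arm with a two-finger parallel gripper is mounted at the origin on the work surface. World frame = base frame: x ahead of the robot, y to its left, z up, the work surface at z = 0. Lengths are in m, angles in rad, forces in N, time in s.
With the tool pointing down it reaches from about 0.3 to 0.875 m from the base axis. Payload 4.2 kg.
Tool frame: the origin (TCP) lies at the very end of the fingers, on their centre line; the grasp point (between the pads) lies 19 mm behind it; y points along the fingers, x is the direction in which the jaws open and shut, and the axes are right-handed (so a half turn about y gives the same grasp; the last joint's range is limited). The gripper opens to 85 mm and grips with 20 to 120 N. Pads are 22 mm wide; open, the fingers measure 114 mm over their backs; the gripper's body (76 mm by 85 mm) begins 54 mm behind the grasp point. The pads swing forward as they close: fully open they stand 13 mm farther back than shut.
Start: joints at [-1.178, 0.32, 1.565, -0, 1.257, -0.02], TCP at [0.231, -0.527, 0.231] pointing down, gripper open.
Joint ranges: [-3.11, 3.11], [-0.84, 2.01], [0.21, 2.61], [-1.34, 4.49], [0.05, 2.63], [-2.56, 2.56]. Speed limits (rad/s): [2.57, 2.57, 3.14, 3.14, 3.14, 3.14].

## Interface

Orientations are given as a rotation vector (axis times angle).
In Python, from station import arm gives the robot as it stands.
- The arm moves only by the shell command python3 -m inch 'ROWS' [FORCE]. ROWS is JSON, a list of rows, each a list of 5 numbers: the shift along the tool's x, y, z in cm, then the turn about the tool's y in rad, then the finger opening in cm, from 0 to 8.54. A call has 1 to 12 rows; each row is the pose to reach, as a shift and turn from the pose measured when the call began, along the tool's axes at that moment; what a row does not reach only later rows make up. A row lasts 1/12 s, in which the tool goes at most 41.7 mm and 7.16 degrees, less where a joint would pass 70% of its speed; a pose out of reach is approached as far as the arm can. A call with a gripper value outside its range is refused whole. The fingers move at their own pace and stop on an object; FORCE is the grip in N (left out, the last holds). Time passes only in rows, so rows that repeat a pose let the fingers close. It gives the time, the measured TCP pose, the force and the opening at its end, in the units of the state.
- arm.read_state(): the state, without advancing time (a new reading comes with each control period).
- arm.capture(name): name is "side" or "top" or "wrist"; returns a dict with "img" (480x640x3 uint8, red, green, blue), "fx", "fy", "cx", "cy" (pixels), "rvec" (rotation vector, rad) and "tvec" (3), from world to camera coordinates, as OpenCV has them. Camera axes: x right, y down, z forward; pixel columns grow to the right and rows downward; lengths in m; the calibration is good to about 2 mm. A picture is of the moment at which its call begins. There is no depth.
- arm.hand_in(): hands the job in, once; it reports no verdict.
The state is a dict: "t": time; "joint_pos": joint angles; "qd": joint speeds; "joint_efforts": joint torques, N m; "tool_pos": TCP position; "eef_rot": TCP orientation; "wrist_force": force on the tool from outside, world axes, zero at the start; "torque": the same for the moment, N m; "opening": finger opening in m.
Only numpy, scipy, OpenCV 4.12 (cv2) and the standard library are available. Lean on these libraries where they do the work, as an engineer would, in place of code of your own. Each camera call takes 0.05 s, during which the arm holds its last target. There are 200 camera calls.

## Working session

There is one attempt and no reset: what is moved stays moved. The work goes in short steps, Python scripts to look and compute and a shell command to move; the robot and the scene stay as the last step left them, time stands still between calls to the robot, and variables do not carry over. Pictures are saved under pics/ and viewed, about 8 in all and at most 12, crops included, and the job is handed in when it is done.

```bash
ls; mkdir -p pics; python3 - <<'E'
from station import arm
import cv2,numpy as np
s=arm.read_state();print(s)
ims=[]
for n in("top","side"):
    c=arm.capture(n);cv2.imwrite(f"pics/{n}0.png",c["img"][...,::-1])
    R=cv2.Rodrigues(np.array(c["rvec"]))[0];print(n,c["fx"],c["cx"],c["cy"],-R.T@np.array(c["tvec"]),R[2])
E
```

```text
pics
{'t': 0.0, 'joint_pos': array([-1.17800818e+00,  3.20294482e-01,  1.56566825e+00,  6.40347691e-06,
        1.25736072e+00, -2.00210282e-02]), 'qd': array([-0.0009055 , -0.00038452, -0.00035817,  0.00077222,  0.00072625,
       -0.0010775 ]), 'joint_efforts': array([ 2.79668289e-03, -4.15510011e+01, -2.34156615e+01,  5.41993450e-05,
        8.36911466e-03,  5.97942304e-06]), 'tool_pos': array([ 0.23049591, -0.52627665,  0.23048494]), 'eef_rot': array([-1.37566798,  0.90101852, -0.89867342]), 'wrist_force': array([0.66670313, 0.82678462, 1.09714935]), 'torque': array([-0.05898996, -0.05514815,  0.00191154]), 'opening': 0.08546887533668984}
top 583.719809656805 318.49551925857446 241.29364128526794 [0.44057958 0.01911176 1.13933557] [ 0.09782323 -0.0064922  -0.99518263]
side 554.3131379238223 325.63789983531126 231.28143623912595 [-0.12191468  0.67905271  0.63818716] [ 0.61959389 -0.59193684 -0.51547472]
```

View pics/top0.png

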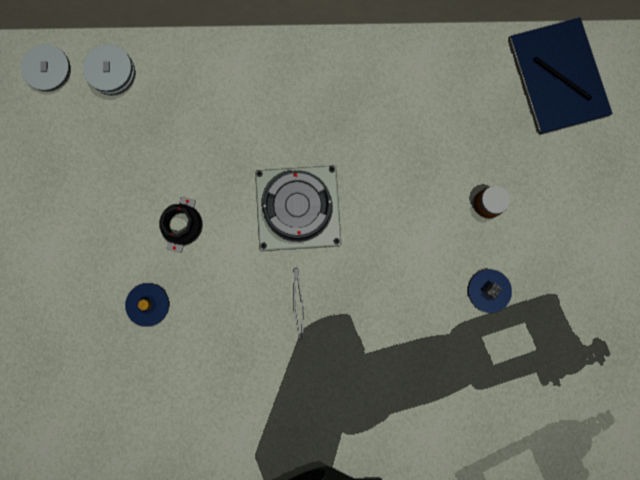

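View pics/side0.png

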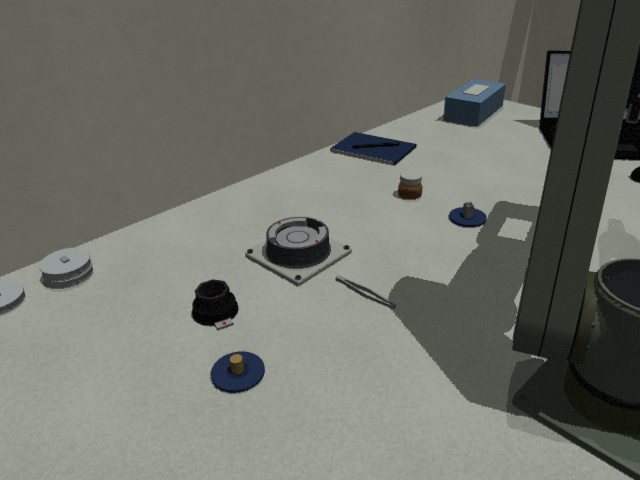

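The top view shows the carrier at (490,290), the cup at (297,204) with red notch dots at (295,174) and (298,233), and the cover at (181,224) with red lug dots at (187,202) and (174,248). The side view agrees with this layout.

```bash
cat > h.py <<'E'
import cv2,numpy as np
from station import arm
from scipy.spatial.transform import Rotation as Ro
def ray(c,uv,z):
    R=cv2.Rodrigues(np.array(c["rvec"]))[0];o=-R.T@np.array(c["tvec"])
    d=R.T@np.array([(uv[0]-c["cx"])/c["fx"],(uv[1]-c["cy"])/c["fy"],1]);return o+d*(z-o[2])/d[2]
def blobs(m,amin=3):
    n,l,s,ce=cv2.connectedComponentsWithStats(m.astype(np.uint8));return [(s[i,4],ce[i]) for i in range(1,n) if s[i,4]>=amin]
def red(im):
    r,g,b=[im[...,i].astype(int) for i in range(3)];return (r>120)&(g<0.55*r)&(b<0.55*r)
def blue(im):
    r,g,b=[im[...,i].astype(int) for i in range(3)];return (b>45)&(b>1.5*r)&(b>1.2*g)
def rel(p,s=None):
    "world point in tool axes (cm) from TCP"
    s=s or arm.read_state();return Ro.from_rotvec(s["eef_rot"]).inv().apply(np.array(p)-s["tool_pos"])*100
E
python3 - <<'E'
from h import *
c=arm.capture("top");im=c["img"]
for a,p in blobs(red(im)): print("red",a,p.round(1),"z56",ray(c,p,.056)[:2].round(4),"z6",ray(c,p,.006)[:2].round(4))
for a,p in blobs(blue(im),300): print("blue",a,p.round(1),ray(c,p,.008)[:2].round(4))
for n,p in(("bar top",(492,289)),): print(n,ray(c,p,.038))
print(Ro.from_rotvec(arm.read_state()["eef_rot"]).as_matrix().round(3))
a=cv2.resize(im[255:325,450:530],None,fx=5,fy=5,interpolation=2);b=cv2.resize(im[160:255,250:345],None,fx=3.7,fy=3.7,interpolation=2)
d=cv2.resize(im[190:260,150:215],None,fx=5,fy=5)
print(a.shape,b.shape,d.shape)
h=350;cv2.imwrite("pics/crop1.png",np.hstack([a[:h],b[:h,:351]])[...,::-1])
E
```

```text
red 8 [295.1 174.9] z56 [0.6737 0.0538] z6 [0.6845 0.0554]
red 8 [186.9 200.9] z56 [0.6277 0.2575] z6 [0.6363 0.2685]
red 9 [298.7 232.1] z56 [0.565  0.0487] z6 [0.5707 0.0501]
red 10 [173.8 247.5] z56 [0.5403 0.2815] z6 [0.545  0.2936]
blue 2042 [552.8  99.7] [ 0.8277 -0.4619]
blue 1177 [489.4 290.8] [ 0.4495 -0.3169]
blue 1204 [146.8 304.5] [0.4355 0.3443]
bar top [ 0.45264362 -0.31311899  0.038     ]
[[ 0.401 -0.001  0.916]
 [-0.916  0.001  0.401]
 [-0.001 -1.     0.   ]]
(350, 400, 3) (352, 352, 3) (350, 325, 3)
```

View pics/crop1.png

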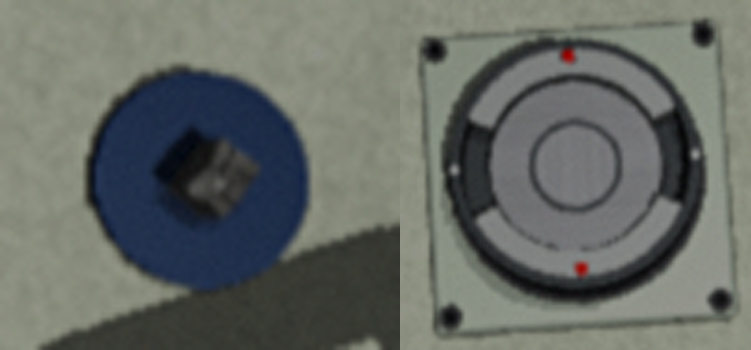

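The holder is at about (0.619, 0.051) with x-yaw about 2.7°. The cover is at about (0.591, 0.281) with x-yaw about -15.4°, and the carrier is at about (0.4495, -0.317). I'll move above the carrier and look from close by.

```bash
python3 -m inch '[[-2,0,5,0,8.5],[-3.5,1,9,0,8.5],[-5,2,13,0,8.5],[-6.5,3,17,0,8.5],[-8,3,21,0,8.5],[-9.5,3,25,0,8.5],[-10.4,3,28.4,0,8.5],[-10.4,3,28.4,0,8.5],[-10.4,3,28.4,0,8.5]]' 40
python3 - <<'E'
from h import *
c=arm.capture("wrist");cv2.imwrite("pics/w1.png",c["img"][...,::-1]);im=c["img"]
for a,p in blobs(blue(im),300): print("blue",a,p.round(1),ray(c,p,.008)[:2].round(4))
print(arm.read_state()["tool_pos"],c["fx"],c["tvec"])
E
```

```text
t: 0.9
tool_pos: [0.4511, -0.3149, 0.2004]
eef_rot: [-1.377, 0.897, -0.895]
wrist_force: [-0.2, -0.3, 0.2]
opening: 0.0851
[ 0.44954365 -0.3162748   0.20047662] 350.5143263375333 [-0.47036387  0.24161165  0.43566186]
```

View pics/w1.png

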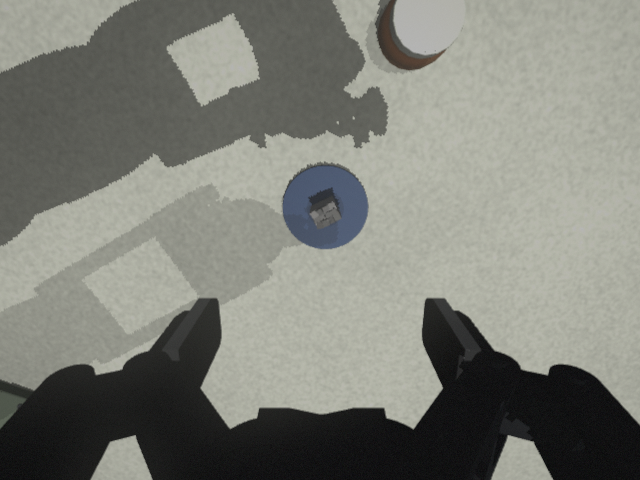

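The disc is at (325,206) and the bar's top face at about (325,213), rotated 15–20° in the image. I'll measure the face and disc.

```bash
python3 - <<'E'
from h import *
c=arm.capture("wrist");im=c["img"];s=arm.read_state()
b=blue(im)
n,l,st,ce=cv2.connectedComponentsWithStats(b.astype(np.uint8));i=l[180,325] or 1+np.argmax(st[1:,4])
cnt=max(cv2.findContours((l==i).astype(np.uint8),0,1)[0],key=cv2.contourArea)
e=cv2.fitEllipse(cnt);p=ray(c,e[0],.006);print("disc",e,p,"rel",rel(p,s).round(2))
g=im.astype(int);hsv=cv2.cvtColor(im,cv2.COLOR_RGB2HSV)
m=np.zeros(b.shape,np.uint8);m[185:235,300:350]=((hsv[...,1]<90)&(hsv[...,2]>70))[185:235,300:350]
cn=max(cv2.findContours(m,0,1)[0],key=cv2.contourArea)
r=cv2.minAreaRect(cn);bx=np.array([ray(c,q,.036) for q in cv2.boxPoints(r)]);print(r,bx.mean(0),"rel",rel(bx.mean(0),s).round(2))
rb=np.array([rel(q,s) for q in bx])
for k in range(2):
    d=rb[k+1]-rb[k];print("edge cm",np.linalg.norm(d).round(2),"angle from tool x toward z deg",np.degrees(np.arctan2(d[2],d[0])).round(1))
cv2.imwrite("pics/w1c.png",cv2.resize(im[180:240,290:360],None,fx=7,fy=7,interpolation=0)[...,::-1])
E
```

```text
Traceback (most recent call last):
cv2.error: OpenCV(4.12.0) /io/opencv/modules/imgproc/src/shapedescr.cpp:361: error: (-201:Incorrect size of input array) There should be at least 5 points to fit the ellipse in function 'fitEllipseNoDirect'
```

```bash
cat >> h.py <<'E'
def blue(im):
    h=cv2.cvtColor(im,cv2.COLOR_RGB2HSV);return (h[...,0]>98)&(h[...,0]<135)&(h[...,1]>80)&(h[...,2]>35)
E
python3 - <<'E'
from h import *
c=arm.capture("wrist");im=c["img"];s=arm.read_state()
hsv=cv2.cvtColor(im,cv2.COLOR_RGB2HSV);print(hsv[180,325],hsv[213,325],hsv[230,330])
cnt=max(cv2.findContours(blue(im).astype(np.uint8),0,1)[0],key=cv2.contourArea)
e=cv2.fitEllipse(cnt);p=ray(c,e[0],.006);print("disc",e,p,"rel",rel(p,s).round(2))
m=np.zeros(im.shape[:2],np.uint8);m[185:235,300:350]=((hsv[...,1]<75)&(hsv[...,2]>70))[185:235,300:350]
cn=max(cv2.findContours(m,0,1)[0],key=cv2.contourArea)
r=cv2.minAreaRect(cn);bx=np.array([ray(c,q,.036) for q in cv2.boxPoints(r)]);print(r,bx.mean(0),"rel",rel(bx.mean(0),s).round(2))
rb=np.array([rel(q,s) for q in bx])
for k in range(2):
    d=rb[k+1]-rb[k];print("edge cm",np.linalg.norm(d).round(2),"angle from tool x toward z deg",np.degrees(np.arctan2(d[2],d[0])).round(1))
cv2.imwrite("pics/w1c.png",cv2.resize(im[180:240,290:360],None,fx=7,fy=7,interpolation=0)[...,::-1])
E
```

```text
[110  80 112] [ 30   5 107] [109  69 104]
disc ((321.9212951660156, 178.3860321044922), (12.78825855255127, 29.02589988708496), 73.65742492675781) [ 0.47307175 -0.30744189  0.006     ] rel [ 0.08 19.46  2.72]
((321.0, 209.5), (42.0, 49.0), 0.0) [ 0.45090009 -0.31622394  0.036     ] rel [-0.   16.46  0.33]
edge cm 4.5 angle from tool x toward z deg 88.9
edge cm 3.68 angle from tool x toward z deg -0.0
```

View pics/w1c.png

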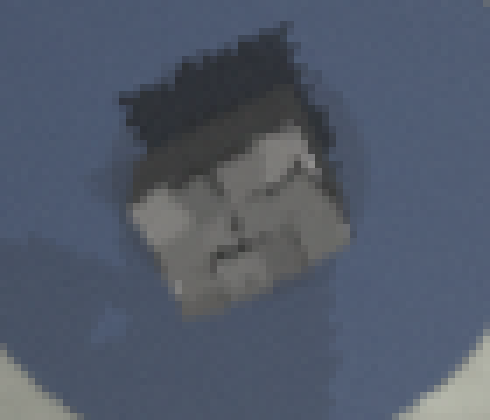

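The crop shows the bar-top corners at full-image positions (308.6,209.3), (332.1,197.1), (340,213.6) and (316.4,225).

```bash
sed -i 's/\[...,1\]>80)/[...,1]>55)/' h.py
python3 - <<'E'
from h import *
c=arm.capture("wrist");im=c["img"];s=arm.read_state()
cnt=max(cv2.findContours(blue(im).astype(np.uint8),0,1)[0],key=cv2.contourArea)
e=cv2.fitEllipse(cnt);p=ray(c,e[0],.007);print("disc",e,p,"rel",rel(p,s).round(2))
bx=np.array([ray(c,q,.037) for q in [(308.6,209.3),(332.1,197.1),(340,213.6),(316.4,225)]])
rb=np.array([rel(q,s) for q in bx]);print(bx.mean(0),rb.mean(0))
for k in range(4):
    d=rb[(k+1)%4]-rb[k];print(np.linalg.norm(d).round(2),np.degrees(np.arctan2(d[2],d[0])).round(1))
E
```

```text
disc ((323.2132873535156, 202.34967041015625), (82.69820404052734, 83.84861755371094), 90.40473175048828) [ 0.45187157 -0.31846151  0.007     ] rel [ 0.22 19.37  0.37]
[ 0.4506792  -0.31983981  0.037     ] [ 0.29763383 16.36780963  0.20086042]
2.36 27.9
1.66 -64.3
2.37 -153.4
1.61 115.3
```

```bash
python3 -m inch '[[0.27,2,0.27,-0.12,8.5],[0.27,5,0.27,-0.24,8.5],[0.27,9,0.27,-0.36,8.5],[0.27,13,0.27,-0.46,6],[0.27,16.5,0.27,-0.46,6],[0.27,18.8,0.27,-0.46,6],[0.27,18.8,0.27,-0.46,6],[0.27,18.8,0.27,-0.46,2.2],[0.27,18.8,0.27,-0.46,0],[0.27,18.8,0.27,-0.46,0],[0.27,18.8,0.27,-0.46,0],[0.27,18.8,0.27,-0.46,0]]' 60
```

```text
t: 2.1
tool_pos: [0.4522, -0.3206, 0.015]
eef_rot: [-1.502, 0.545, -0.549]
wrist_force: [-1.9, -1.5, 7.4]
opening: 0.0228
```

```bash
python3 -m inch '[[0,-1,0,0,0],[0,-3,0,0,0],[0,-6,0,0,0],[0,-10,0,0,0],[0,-13,0,0,0],[0,-13,0,0,0],[0,-13,0,0,0]]' 80
python3 - <<'E'
from h import *
c=arm.capture("wrist");cv2.imwrite("pics/w2.png",c["img"][...,::-1])
s=arm.read_state();print(s["wrist_force"],s["tool_pos"],Ro.from_rotvec(s["eef_rot"]).as_matrix().round(3),rel([.6193,.0512,.056],s))
E
```

```text
t: 2.68
tool_pos: [0.4527, -0.3207, 0.1476]
eef_rot: [-1.503, 0.541, -0.553]
wrist_force: [0.1, 0.8, -3.1]
opening: 0.0221
[-0.5617351   0.40294133 -3.54611729] [ 0.45159749 -0.31991636  0.1454978 ] [[ 0.765  0.002  0.643]
 [-0.643 -0.002  0.765]
 [ 0.003 -1.    -0.   ]] [-11.0727074    8.90161897  39.20165486]
```

View pics/w2.png

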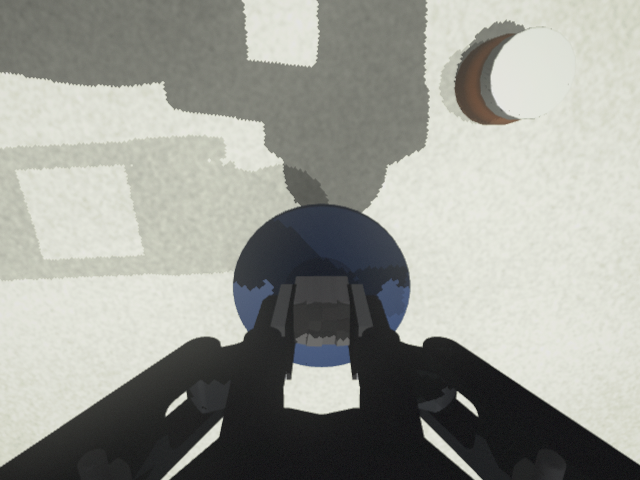

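The grip is good: the bar is between the pads and the disc is level, centred at about (322,285). I'll go toward the holder and stop short to measure it from close by.

```bash
python3 -m inch '[[-1,-1,3,0,0],[-2,-2,6,0,0],[-3,-3,9.5,0,0],[-4.5,-3,13,0,0],[-6,-3,16.5,0,0],[-7.5,-3,20,0,0],[-9,-3,24,0,0],[-10.5,-3,27.5,0,0],[-11.1,-3,29,0,0],[-11.1,-3,29,0,0],[-11.1,-3,29,0,0]]'
python3 - <<'E'
from h import *
c=arm.capture("wrist");im=c["img"];cv2.imwrite("pics/w3.png",im[...,::-1]);s=arm.read_state()
for a,p in blobs(red(im)): q=ray(c,p,.056);print("red",a,p.round(1),q.round(4),"rel",rel(q,s).round(2))
print(s["tool_pos"])
E
```

```text
t: 3.65
tool_pos: [0.5519, -0.0255, 0.1729]
eef_rot: [-1.504, 0.546, -0.544]
wrist_force: [0.3, -0.1, -3.0]
opening: 0.0221
red 87 [387.7  22.9] [0.6736 0.0526 0.056 ] rel [ 4.24 11.68 13.92]
red 58 [269.  140.4] [0.5648 0.0479 0.056 ] rel [-3.79 11.7   6.56]
[ 0.55188176 -0.02641488  0.17323603]
```

View pics/w3.png

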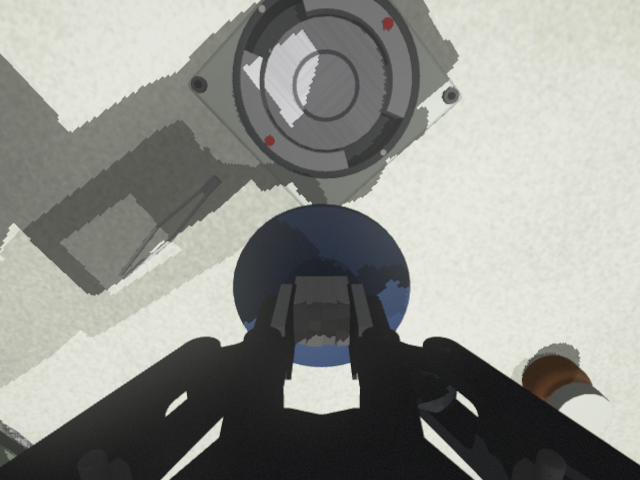

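The cup shows red dots at (388,23) and (269,140). The carrier disc spans columns 233–410 and rows 205–367, from which I'll get its offset from the TCP.

```bash
python3 - <<'E'
from h import *
c=arm.capture("wrist");im=c["img"];s=arm.read_state()
z=s["tool_pos"][2]-.007
P={k:rel(ray(c,k,z),s).round(2) for k in [(233,285),(410,285),(321.5,205),(321.5,367)]};print(P)
print("lr",(P[(233,285)]+P[(410,285)])/2,"fb",(P[(321.5,205)]+P[(321.5,367)])/2, "cup",rel([.6192,.0505,.056],s))
E
```

```text
{(233, 285): array([-4.15,  0.69,  0.51]), (410, 285): array([4.07, 0.7 , 0.51]), (321.5, 205): array([-0.04,  0.69,  4.31]), (321.5, 367): array([-0.04,  0.71, -4.04])}
lr [-0.04   0.695  0.51 ] fb [-0.04   0.7    0.135] cup [ 0.13950035 11.73825144 10.28838619]
```

```bash
python3 -m inch '[[0.1,0,3,0,0],[0.2,0,6,0,0],[0.2,0,9,0,0],[0.2,2,10.15,0,0],[0.2,5,10.15,0,0],[0.2,8,10.15,0,0],[0.2,9.3,10.15,0,0],[0.2,9.3,10.15,0,0],[0.2,9.3,10.15,0,0]]'
python3 - <<'E'
from h import *
for i in range(3): s=arm.read_state();print(s["tool_pos"],s["wrist_force"]);c=arm.capture("side")
cv2.imwrite("pics/s4.png",cv2.resize(c["img"][180:300,230:390],None,fx=4,fy=4,interpolation=2)[...,::-1])
E
```

```text
t: 4.5
tool_pos: [0.6182, 0.0477, 0.0795]
eef_rot: [-1.504, 0.551, -0.547]
wrist_force: [1.0, -0.6, -1.7]
opening: 0.0218
[0.61823182 0.04773496 0.07954864] [ 1.04400103 -0.62003654 -1.74899354]
[0.61931473 0.04803641 0.08097586] [ 0.90045932 -0.39996725 -2.71109159]
[0.6198202  0.04826611 0.08175015] [ 0.25766473  0.34554396 -3.10683032]
```

View pics/s4.png

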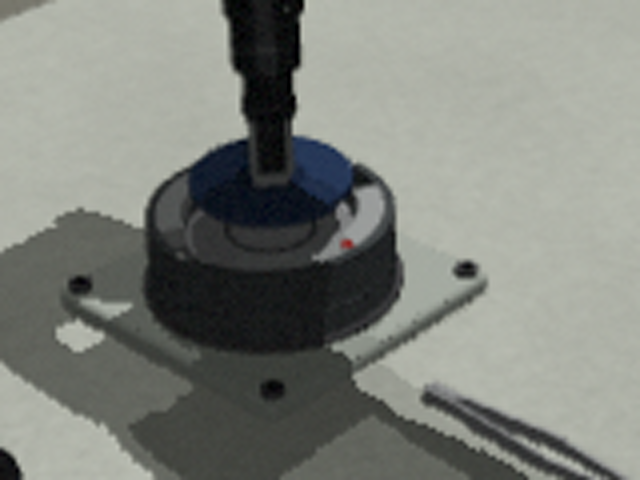

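```bash
python3 -m inch '[[-0.15,0.5,0,0,0],[-0.15,1,0,0,0],[-0.15,1.4,0,0,0],[-0.15,1.8,0,0,0],[-0.15,2.1,0,0,0],[-0.15,2.3,0,0,0],[-0.15,2.3,0,0,0],[-0.15,2.3,0,0,0]]'

```

```text
t: 5.32
tool_pos: [0.619, 0.0495, 0.0592]
eef_rot: [-1.502, 0.545, -0.551]
wrist_force: [0.5, 0.7, -1.4]
opening: 0.0223
```

```bash
python3 -m inch '[[0,0.15,0,0,0],[0,0.25,0,0,0],[0,0.25,0,0,0],[0,0.25,0,0,0]]'; python3 -m inch '[[0,0,0,0,3.5],[0,0,0,0,4],[0,0,0,0,4],[0,0,0,0,4],[0,-2,0,0,4],[0,-5,0,0,4],[0,-9,0,0,4],[0,-13,0,0,6],[0,-13,0,0,8.5],[0,-13,0,0,8.5]]'
python3 - <<'E'
from h import *
c=arm.capture("top");im=c["img"];s=arm.read_state()
print(s["tool_pos"],Ro.from_rotvec(s["eef_rot"]).as_matrix().round(2),rel([.5907,.281,.1],s),s["joint_pos"])
E
```

```text
t: 5.65
tool_pos: [0.6191, 0.0494, 0.0574]
eef_rot: [-1.502, 0.545, -0.551]
wrist_force: [-2.2, -1.2, 5.0]
opening: 0.0223
t: 6.48
tool_pos: [0.6203, 0.0499, 0.1903]
eef_rot: [-1.499, 0.54, -0.556]
wrist_force: [-0.3, 0.5, -0.2]
opening: 0.0744
[0.61893084 0.04977283 0.18796561] [[ 0.76  0.    0.64]
 [-0.64 -0.    0.76]
 [ 0.01 -1.    0.  ]] [-17.10576917   8.729541    15.84919837] [ 0.06305564  0.41754602  1.52511416 -0.00279501  1.19419286  0.76437547]
```

The carrier is released. Next is the cover: grip at tool yaw 74.6° (a flat), so the remaining 162° of clockwise turn stays within joint 6's range.

```bash
python3 -m inch '[[-2,-1,2,-0.12,8.5],[-4,-1,4,-0.24,8.5],[-6,-1,6,-0.36,8.5],[-8,-1,8,-0.48,8.5],[-10,-1,10,-0.6,8.5],[-12,-1,12,-0.72,8.5],[-14,-1,13,-0.84,8.5],[-16,-1,14.5,-0.96,8.5],[-17.1,-1,15.8,-1.08,8.5],[-17.1,-1,15.8,-1.2,8.5],[-17.1,-1,15.8,-1.32,8.5],[-17.1,-1,15.8,-1.44,8.5]]'
python3 -m inch '[[0,0,0,-0.12,8.5],[0,0,0,-0.24,8.5],[0,0,0,-0.36,8.5],[0,0,0,-0.48,8.5],[0,0,0,-0.56,8.5],[0,0,0,-0.56,8.5],[0,0,0,-0.56,8.5]]'
cat > cov.py <<'E'
from h import *
c=arm.capture("wrist");im=c["img"];s=arm.read_state()
z=.006
R=Ro.from_rotvec(s["eef_rot"]).as_matrix();print(s["tool_pos"],"tool yaw",np.degrees(np.arctan2(R[1,0],R[0,0])),"j6",s["joint_pos"][5])
q=[]
for a,p in blobs(red(im),15): w=ray(c,p,z);q.append(w);print("red",a,p.round(1),w.round(4),"rel",rel(w,s).round(2))
if len(q)==2:
    d=q[1]-q[0];print("len",np.linalg.norm(d),"yaw",np.degrees(np.arctan2(d[1],d[0])),"mid",sum(q)/2,"rel",rel(sum(q)/2,s))
cv2.imwrite("pics/w5.png",im[...,::-1])
E
python3 cov.py
```

```text
t: 7.53
tool_pos: [0.5888, 0.281, 0.1945]
eef_rot: [-1.495, -0.584, 0.585]
wrist_force: [0.2, -0.1, -0.1]
opening: 0.0852
t: 8.12
tool_pos: [0.5881, 0.2807, 0.1926]
eef_rot: [-1.327, -1.007, 1.016]
wrist_force: [0.5, 0.0, -0.0]
opening: 0.085
[0.58828265 0.28077894 0.19293994] tool yaw 74.75582093888397 j6 -0.8736041868528194
red 42 [ 55.7 265.8] [0.5734 0.0026 0.006 ] rel [-27.12  18.85  -5.89]
red 33 [115.8 367.3] [0.702  0.0084 0.006 ] rel [-23.19  18.82 -18.13]
len 0.12866010253488988 yaw 2.576525483749431 mid [0.63769461 0.0054912  0.006     ] rel [-25.15418397  18.83422541 -12.01054409]
```

View pics/w5.png

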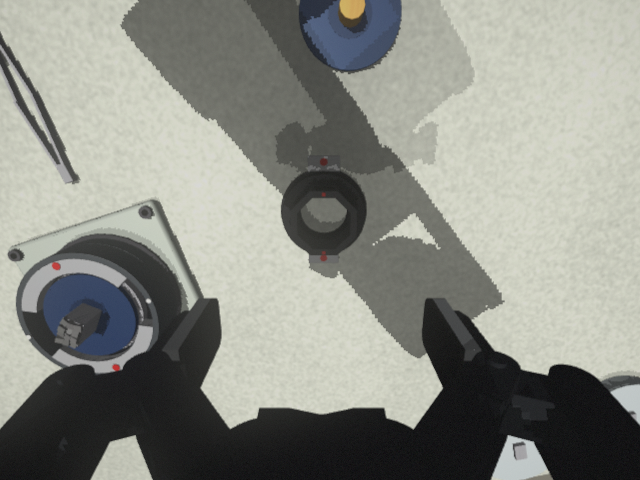

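The carrier sits flat in the cup. The cover's lug dots are at (323.5,161.5) and (323.5,257.5), vertical in the image, so the yaw matches.

```bash
python3 - <<'E'
from h import *
c=arm.capture("wrist");im=c["img"];s=arm.read_state()
h=cv2.cvtColor(im,cv2.COLOR_RGB2HSV);m=((h[...,0]<8)|(h[...,0]>172))&(h[...,1]>100)&(h[...,2]>60)
m[:,:280]=0;m[:,370:]=0
q=[]
for a,p in blobs(m,4):
    w=ray(c,p,.006);print(a,p.round(1),w.round(4),rel(w,s).round(2))
E
```

```text
37 [323. 161.] [0.5445 0.292  0.006 ] [ 0.02 18.73  4.53]
12 [323.  193.5] [0.5737 0.284  0.006 ] [ 0.02 18.73  1.5 ]
9 [323. 252.] [0.6307 0.2685 0.006 ] [ 0.02 18.73 -4.4 ]
28 [322.9 257.2] [0.636  0.2669 0.006 ] [ 0.   18.73 -4.95]
```

```bash
python3 -m inch '[[0,4,-0.15,0,8.5],[0,8,-0.15,0,8.5],[0,12,-0.15,0,8.5],[0,14.5,-0.15,0,8.5],[0,16,-0.15,0,8.5],[0,16.8,-0.15,0,8.5],[0,16.8,-0.15,0,8.5],[0,16.8,-0.15,0,5],[0,16.8,-0.15,0,3],[0,16.8,-0.15,0,3],[0,16.8,-0.15,0,3],[0,16.8,-0.15,0,3]]' 80
```

```text
t: 9.22
tool_pos: [0.5911, 0.2802, 0.0276]
eef_rot: [-1.328, -1.012, 1.012]
wrist_force: [0.5, 0.2, 7.0]
opening: 0.0543
```

```bash
python3 -m inch '[[0,0,0,0,3],[0,-0.5,0,0,3],[0,-2,0,0,3],[0,-5,0,0,3],[0,-9,0,0,3],[0,-13,0,0,3],[0,-13,0,0,3],[0,-13,0,0,3]]' 100
python3 - <<'E'
from h import *
for n in ("wrist","top"):
    c=arm.capture(n);cv2.imwrite(f"pics/6{n}.png",c["img"][...,::-1])
s=arm.read_state();R=Ro.from_rotvec(s["eef_rot"]).as_matrix();print(s["tool_pos"],s["wrist_force"],s["opening"],"yaw",np.degrees(np.arctan2(R[1,0],R[0,0])),"rel",rel([.6192,.0505,.056],s))
E
```

```text
t: 9.88
tool_pos: [0.5918, 0.2812, 0.1607]
eef_rot: [-1.329, -1.017, 1.007]
wrist_force: [-0.0, -0.5, -3.0]
opening: 0.0541
[0.58958483 0.28013853 0.15644513] [-0.52553729 -0.11796269 -2.38699497] 0.05423910945586062 yaw 74.76710578949488 rel [-21.3355858   10.14930817  -8.87613041]
```

View pics/6wrist.png

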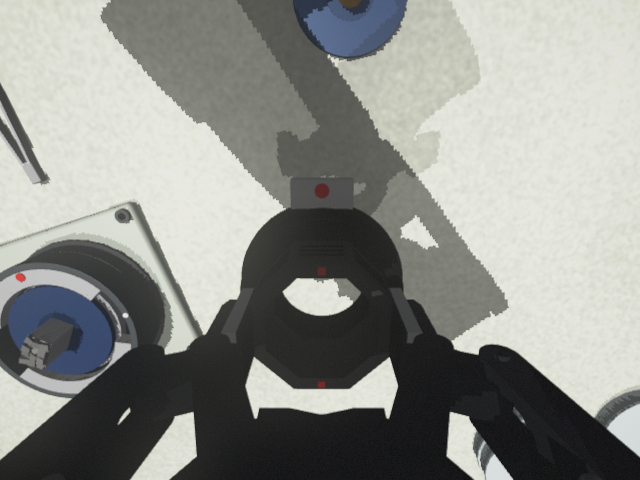

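The grip is symmetric: the front lug dot is at (321,190) and the octagon is square between the pads.

```bash
python3 - <<'E'
from h import *
c=arm.capture("wrist");im=c["img"];s=arm.read_state()
z=s["tool_pos"][2]-.0276+.006
for uv,zz in(((321,190),z),((321,271),z+.044),((321,384),z+.044)): print(rel(ray(c,uv,zz),s).round(2))
R=Ro.from_rotvec(s["eef_rot"]).as_matrix();print(R.round(3),s["tool_pos"],s["joint_pos"])
E
```

```text
[-0.1   2.16  4.75]
[-0.1  -2.24  2.52]
[-0.11 -2.24 -2.56]
[[ 0.263 -0.001 -0.965]
 [ 0.965 -0.005  0.263]
 [-0.005 -1.    -0.   ]] [0.58932767 0.28001747 0.15563105] [ 0.42801302  0.49309749  1.48324933 -0.00461273  1.16831202 -0.87513031]
```

```bash
python3 -m inch '[[-2,-1,-1,0.12,3],[-5,-1,-2,0.24,3],[-8,-1,-3.5,0.36,3],[-11,-1,-5,0.48,3],[-14,-1,-6,0.6,3],[-17,-1,-7,0.72,3],[-19.5,-1,-8,0.84,3],[-21.3,-1,-8.9,0.96,3],[-21.3,-1,-8.9,1.08,3],[-21.3,-1,-8.9,1.2,3],[-21.3,-1,-8.9,1.26,3],[-21.3,-1,-8.9,1.26,3]]'
python3 -m inch '[[0,0,0,0,3],[0,0,0,0,3]]'
cat > st.py <<'E'
from h import *
c=arm.capture("top");cv2.imwrite("pics/t7.png",cv2.resize(c["img"][150:270,220:380],None,fx=4,fy=4,interpolation=2)[...,::-1])
c=arm.capture("wrist");im=c["img"];cv2.imwrite("pics/w7.png",im[...,::-1])
s=arm.read_state();R=Ro.from_rotvec(s["eef_rot"]).as_matrix()
print(s["tool_pos"].round(4),s["wrist_force"].round(1),s["torque"].round(2),"yaw",np.degrees(np.arctan2(R[1,0],R[0,0])).round(2),"rel",rel([.6192,.0505,.056],s).round(2),"tilt",R[:,1].round(3),s["opening"])
for a,p in blobs(red(im),10): print(a,p.round(1),"z56",ray(c,p,.056).round(4))
E
python3 st.py
```

```text
t: 11.03
tool_pos: [0.6181, 0.0508, 0.1643]
eef_rot: [-1.576, -0.03, 0.039]
wrist_force: [0.2, 1.2, -3.0]
opening: 0.054
t: 11.2
tool_pos: [0.6171, 0.0508, 0.1627]
eef_rot: [-1.576, -0.028, 0.043]
wrist_force: [-0.1, 0.1, -1.9]
opening: 0.0538
[0.6177 0.0509 0.1635] [ 1.   0.5 -1.5] [0.05 0.02 0.05] yaw 2.56 rel [2.300e-01 1.075e+01 1.000e-02] tilt [-0.007 -0.006 -1.   ] 0.05415994736407998
52 [252.7 231.5] z56 [0.5648 0.0481 0.056 ]
52 [399.3 231.7] z56 [0.6735 0.0529 0.056 ]
52 [321.2 384.1] z56 [ 0.6216 -0.0873  0.056 ]
```

View pics/w7.png

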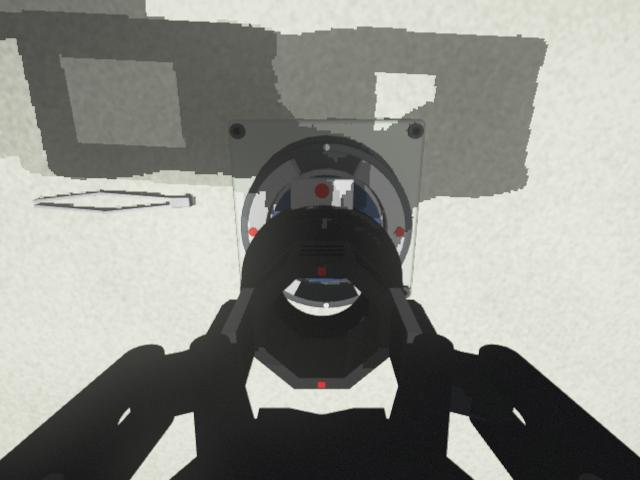

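The notch dots are level at (253,231.5) and (399,231.7), so the yaw is right. The cover is about 2–3 mm toward -x, so I'll correct that and descend part-way.

```bash
python3 -m inch '[[0.15,0,0,0,3],[0.27,0,0,0,3],[0.27,2,0,0,3],[0.27,4,0,0,3],[0.27,5.5,0,0,3],[0.27,6.5,0,0,3],[0.27,6.8,0,0,3],[0.27,6.8,0,0,3],[0.27,6.8,0,0,3]]'
python3 st.py
```

```text
t: 12.05
tool_pos: [0.6206, 0.0507, 0.0963]
eef_rot: [-1.576, -0.031, 0.04]
wrist_force: [-0.6, 0.6, -2.9]
opening: 0.0539
[0.6208 0.0507 0.0967] [-0.2 -0.2 -1.8] [-0.04  0.    0.01] yaw 2.56 rel [-0.14  4.08  0.01] tilt [-0.005 -0.005 -1.   ] 0.05382665026691856
101 [223.6 266. ] z56 [0.565  0.0483 0.056 ]
93 [417.3 266.5] z56 [0.6735 0.0529 0.056 ]
52 [321.2 384.1] z56 [ 0.6232 -0.0299  0.056 ]
```

View pics/w7.png

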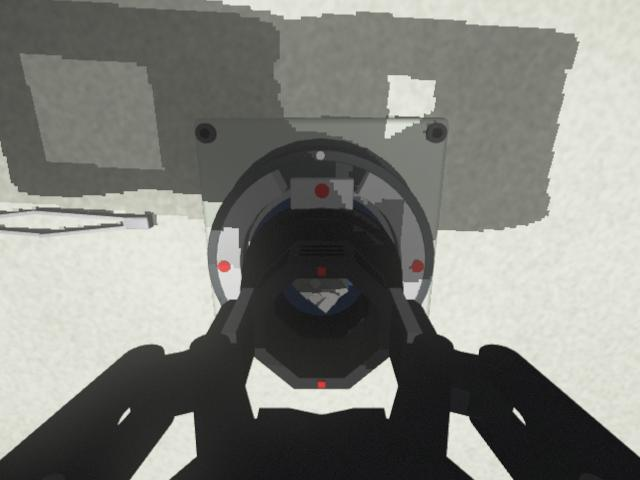

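The lug at (321,190) is centred on the gap, with the notch dots' midpoint at 320.5. Now lower it to contact.

```bash
python3 -m inch '[[0,0.5,0,0,3],[0,1,0,0,3],[0,1.4,0,0,3],[0,1.7,0,0,3],[0,1.9,0,0,3],[0,1.9,0,0,3],[0,1.9,0,0,3]]'
```

```text
t: 12.73
tool_pos: [0.6204, 0.0505, 0.0781]
eef_rot: [-1.576, -0.031, 0.039]
wrist_force: [-2.4, -0.7, 3.5]
opening: 0.0539
```

```bash
python3 -m inch '[[0,0.4,0,0,3],[0,0.8,0,0,3],[0,1.2,0,0,3],[0,1.5,0,0,3],[0,1.8,0,0,3],[0,1.8,0,0,3],[0,1.8,0,0,3]]' 120
python3 st.py
```

```text
t: 13.32
tool_pos: [0.6208, 0.0506, 0.0613]
eef_rot: [-1.576, -0.032, 0.038]
wrist_force: [-3.6, 0.2, 8.3]
opening: 0.0536
[0.6208 0.0505 0.0614] [-3.3  0.2  8.5] [ 0.02  0.53 -0.01] yaw 2.55 rel [-0.16  0.54  0.01] tilt [-0.004 -0.005 -1.   ] 0.05386958846386618
148 [203.  295.3] z56 [0.565  0.0483 0.056 ]
135 [436.6 295.7] z56 [0.6735 0.053  0.056 ]
54 [321.4 384. ] z56 [6.222e-01 6.000e-04 5.600e-02]
```

```bash
python3 -m inch '[[-0.1,0.1,0,0,3],[-0.1,0.2,0,0,3],[-0.1,0.2,0,0,3],[-0.1,0.2,0,0,3]]'; python3 st.py
```

```text
t: 13.75
tool_pos: [0.6207, 0.0505, 0.0609]
eef_rot: [-1.576, -0.034, 0.036]
wrist_force: [-1.2, -0.6, 8.9]
opening: 0.0533
[0.6207 0.0506 0.0609] [-2.5 -0.1  8.8] [-0.02  0.54  0.  ] yaw 2.56 rel [-0.15  0.49  0.  ] tilt [-0.001 -0.005 -1.   ] 0.05350164469406885
150 [202.7 295.9] z56 [0.5649 0.0483 0.056 ]
131 [436.8 296. ] z56 [0.6735 0.053  0.056 ]
54 [321.4 384. ] z56 [0.6221 0.001  0.056 ]
```

```bash
python3 -m inch '[[-0.1,0.2,0,0,3],[-0.1,0.4,0,0,3],[-0.1,0.4,0,0,3],[-0.1,0.4,0,0,3]]'
```

```text
t: 14.18
tool_pos: [0.6207, 0.0506, 0.0598]
eef_rot: [-1.575, -0.037, 0.034]
wrist_force: [-3.3, -0.2, 16.7]
opening: 0.0532
```

Force rose to 16.7 N, so this is the bottom stop: cover origin is at 32 mm with TCP at 0.060. I'll ease off 1 mm and turn clockwise.

```bash
python3 -m inch '[[0,0,0,0.08,3],[0,0,0,0.18,3],[0,0,0,0.28,3],[0,0,0,0.38,3],[0,0,0,0.48,3],[0,0,0,0.58,3],[0,0,0,0.68,3],[0,0,0,0.78,3],[0,0,0,0.78,3]]'; python3 st.py
```

```text
t: 14.93
tool_pos: [0.621, 0.0502, 0.0612]
eef_rot: [-1.496, 0.574, -0.582]
wrist_force: [-2.6, -0.8, 9.7]
opening: 0.0535
[0.6211 0.0503 0.0612] [-1.7 -1.6 10.3] [0.01 0.79 0.03] yaw -42.14 rel [-0.16  0.52 -0.12] tilt [ 0.004 -0.005 -1.   ] 0.05344237898483855
166 [406.8 217.6] z56 [0.6737 0.053  0.056 ]
53 [321.4 384.1] z56 [0.5876 0.0133 0.056 ]
```

The top dot is still at (321.4,384), so the cover is turning with the gripper. I'll continue to the stop.

```bash
python3 -m inch '[[0,0.1,0,0.1,3],[0,0.1,0,0.2,3],[0,0.1,0,0.3,3],[0,0.1,0,0.4,3],[0,0.1,0,0.5,3],[0,0.1,0,0.6,3],[0,0.1,0,0.7,3],[0,0.1,0,0.78,3],[0,0.1,0,0.82,3],[0,0.1,0,0.82,3]]'; python3 st.py
```

```text
t: 15.87
tool_pos: [0.6212, 0.0502, 0.0614]
eef_rot: [-1.216, 1.193, -1.205]
wrist_force: [-2.7, -0.7, 9.0]
opening: 0.0533
[0.6213 0.0503 0.0615] [-3.8 -1.3  8. ] [0.17 0.76 0.08] yaw -89.13 rel [-0.03  0.55 -0.21] tilt [ 0.004 -0.005 -1.   ] 0.05362049289454067
170 [314.9 183.1] z56 [0.674  0.0529 0.056 ]
113 [322.4 394.7] z56 [0.5653 0.0482 0.056 ]
```

```bash
python3 -m inch '[[0,0.05,0,0.04,3],[0,0.05,0,0.08,3],[0,0.05,0,0.1,3],[0,0.05,0,0.1,3]]'; python3 st.py
```

```text
t: 16.3
tool_pos: [0.6218, 0.0512, 0.0621]
eef_rot: [-1.171, 1.258, -1.272]
wrist_force: [-1.5, 2.3, 6.9]
opening: 0.0531
[0.6218 0.0512 0.0621] [-2.7  2.3  7.9] [1.02 0.69 2.42] yaw -94.39 rel [ 0.09  0.6  -0.26] tilt [ 0.006 -0.005 -1.   ] 0.05317066569747664
155 [305.8 185.2] z56 [0.6739 0.0529 0.056 ]
114 [334.3 394.1] z56 [0.5654 0.0482 0.056 ]
```

Torque of 2.4 Nm about z shows the stop is reached. I'll unload the torque slightly and let it rise.

```bash
python3 -m inch '[[0,0,0,-0.03,3],[0,-0.2,0,-0.03,3],[0,-0.4,0,-0.03,3],[0,-0.6,0,-0.03,3],[0,-0.75,0,-0.03,3],[0,-0.75,0,-0.03,3],[0,-0.75,0,-0.03,3]]'; python3 st.py
```

```text
t: 16.98
tool_pos: [0.6224, 0.0515, 0.0697]
eef_rot: [-1.184, 1.236, -1.251]
wrist_force: [0.9, 1.8, 2.6]
opening: 0.0538
[0.6225 0.0515 0.0698] [1.9 0.9 3.7] [0.59 0.06 0.23] yaw -92.68 rel [ 0.11  1.37 -0.33] tilt [ 0.008 -0.005 -1.   ] 0.053380067157270145
156 [310.5 183.4] z56 [0.674 0.053 0.056]
14 [331.4 389.4] z56 [0.5626 0.0481 0.056 ]
```

```bash
python3 -m inch '[[0,-0.15,0,0,3],[0,-0.3,0,0,3],[0,-0.3,0,0,3],[0,-0.3,0,0,3]]'
```

```text
t: 17.42
tool_pos: [0.6225, 0.0515, 0.07]
eef_rot: [-1.185, 1.236, -1.25]
wrist_force: [6.1, 0.8, -13.8]
opening: 0.0537
```

Locked: a 3 mm upward pull moves nothing and gives -13.8 N. I'll release and retreat.

```bash
python3 -m inch '[[0,0.05,0,0,3],[0,0.05,0,0,5.8],[0,0,0,0,7.5],[0,0,0,0,8.5],[0,0,0,0,8.5],[0,0,0,0,8.5],[0,-2,0,0,8.5],[0,-5,0,0,8.5],[0,-9,0,0,8.5],[0,-12,0,0,8.5],[0,-12,0,0,8.5]]'
python3 - <<'E'
from h import *
from itertools import combinations
s=arm.read_state();print(s["tool_pos"],s["wrist_force"],s["opening"])
for n in("wrist","top","side"):
    c=arm.capture(n);im=c["img"]
    h=cv2.cvtColor(im,cv2.COLOR_RGB2HSV);m=((h[...,0]<8)|(h[...,0]>172))&(h[...,1]>110)&(h[...,2]>60)
    for a,p in blobs(m,3):
        w=ray(c,p,.056);w2=ray(c,p,.092)
        if np.hypot(*(w[:2]-[.619,.05]))<.09: print(n,a,p.round(1),"z56",w.round(4),"z92",w2.round(4))
c=arm.capture("wrist");im=c["img"];g=cv2.cvtColor(im,cv2.COLOR_RGB2GRAY)
# cover hole: fit ellipse to dark octagon/hole contours near centre is left to numbers above; disc (blue) through hole
for a,p in blobs(blue(im),15): print("blue",a,p.round(1),ray(c,p,.042).round(4))
c=arm.capture("top")
for a,p in blobs(blue(c["img"]),100): print("top blue",a,p.round(1),ray(c,p,.008).round(4))
E
```

```text
t: 18.33
tool_pos: [0.6253, 0.0523, 0.1976]
eef_rot: [-1.174, 1.227, -1.256]
wrist_force: [0.9, 0.2, 0.8]
opening: 0.085
[0.6253022  0.05229332 0.19764012] [0.85918653 0.21807099 0.7948175 ] 0.08498774867303505
wrist 49 [315.9 164.8] z56 [0.6737 0.0529 0.056 ] z92 [0.6769 0.0523 0.092 ]
wrist 16 [322.5 206.5] z56 [0.6395 0.0493 0.056 ] z92 [0.647  0.0492 0.092 ]
wrist 14 [322.5 272.3] z56 [0.5811 0.052  0.056 ] z92 [0.5959 0.0516 0.092 ]
wrist 38 [327.9 288.8] z56 [0.5651 0.048  0.056 ] z92 [0.582  0.0481 0.092 ]
top 5 [295.6 212.8] z56 [0.6015 0.0539 0.056 ] z92 [0.5961 0.0528 0.092 ]
top 12 [298.8 232.3] z56 [0.5645 0.0486 0.056 ] z92 [0.5604 0.0476 0.092 ]
side 5 [278.8 222.6] z56 [0.6747 0.0533 0.056 ] z92 [0.6254 0.092  0.092 ]
side 4 [316.5 240.5] z56 [0.5658 0.0478 0.056 ] z92 [0.5232 0.0869 0.092 ]
blue 245 [306.  218.6] [0.6223 0.0634 0.042 ]
blue 28 [333.7 208.6] [0.6298 0.0395 0.042 ]
blue 22 [321.4 242.5] [0.6002 0.0514 0.042 ]
blue 1052 [ 50.3 366.7] [0.486  0.3214 0.042 ]
blue 22 [ 95.8 371.6] [0.4781 0.2786 0.042 ]
top blue 6924 [560.9  74.8] [ 0.8787 -0.4811  0.008 ]
top blue 1312 [147.1 304.4] [0.4357 0.3439 0.008 ]
```

```bash
python3 -m inch '[[0,-1,-4,0,8.5],[0,-2,-8,0,8.5],[0,-3,-12,0,8.5],[0,-4,-16,0,8.5],[0,-4,-20,0,8.5],[0,-4,-22,0,8.5],[0,-4,-22,0,8.5]]'
python3 - <<'E'
from h import *
def P(c):
    R=cv2.Rodrigues(np.array(c["rvec"]))[0];K=np.array([[c["fx"],0,c["cx"]],[0,c["fy"],c["cy"]],[0,0,1]]);return K@np.c_[R,c["tvec"]]
C={n:arm.capture(n) for n in("wrist","top","side")};D={}
for n,c in C.items():
    h=cv2.cvtColor(c["img"],cv2.COLOR_RGB2HSV);m=((h[...,0]<8)|(h[...,0]>172))&(h[...,1]>100)&(h[...,2]>50)
    D[n]=[p for a,p in blobs(m,2) if np.hypot(*(ray(c,p,.07)[:2]-[.619,.05]))<.1];print(n,np.round(D[n],1).tolist())
def pair(a,b):
  for p in D[a]:
    for q in D[b]:
        X=cv2.triangulatePoints(P(C[a]),P(C[b]),p,q)[:,0];X=X[:3]/X[3]
        e=max(np.linalg.norm((lambda v:v[:2]/v[2])(P(C[k])@np.r_[X,1])-u) for k,u in((a,p),(b,q)))
        if e<2 and .03<X[2]<.12: print(a,b,p.round(),q.round(),X.round(4),round(e,2))
pair("wrist","top");pair("wrist","side");pair("top","side")
E
```

```text
t: 19.17
tool_pos: [0.3954, 0.0623, 0.2263]
eef_rot: [-1.193, 1.242, -1.246]
wrist_force: [0.8, -0.6, -0.1]
opening: 0.0851
wrist [[327.5, 0.2]]
top [[295.0, 174.5], [296.7, 185.0], [295.7, 213.0], [296.5, 227.0], [298.8, 232.3]]
side [[287.5, 211.5], [303.3, 220.3], [278.8, 222.6], [316.5, 240.5]]
wrist top [328.   0.] [299. 232.] [0.5658 0.0485 0.0434] 1.68
top side [295. 174.] [279. 223.] [0.6742 0.0539 0.0564] 0.07
top side [297. 185.] [288. 212.] [0.6473 0.0501 0.0917] 0.06
top side [296. 213.] [303. 220.] [0.596  0.0528 0.0923] 0.21
top side [299. 232.] [316. 240.] [0.5646 0.0487 0.0569] 0.09
```

```bash
python3 -c "
from station import arm
print(arm.hand_in())"
```

```text
the job is handed in; nothing more can be done
None
```

The carrier is in the cup with its broken face up, and the bayonet cover is seated over it, level and locked. I handed the job in at about 19 s on the robot's clock, with the arm clear.

- **Cover:** I lowered it with its lugs in the gaps and pushed it to the spring's bottom stop. I then turned it clockwise until the stop resisted (2.4 Nm) and let it rise.
- **Level and height:** two marks on the cover's top triangulate to 91.7 mm and 92.3 mm, against 92 mm expected when seated.
- **Lock:** an upward pull of about 14 N, made before letting go, did not move the cover.
- **Position:** the cover sits about 5° past the notch centre, near or against the stop. It is about 2 mm off the cup axis, within the bore's play.
- **Other items:** the brass specimen measures within 0.5 mm of where it was. The jar and tweezers were not approached or re-measured afterwards.
- **Not checked:** I used up the picture allowance before the final lock, so the seated state rests on measurements rather than a viewed image.

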